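# Sort sample containers and the measuring cell into their bench trays

### The arm

A 7-joint arm with a two-finger parallel gripper is mounted at the origin on the work surface. World frame = base frame: x ahead of the robot, y to its left, z up, the work surface at z = 0. Lengths are in m, angles in rad, forces in N, time in s.
With the tool pointing down it reaches from about 0.425 to 1.025 m from the base axis. Payload 9.4 kg.
Tool frame: the origin (TCP) lies at the very end of the fingers, on their centre line; the grasp point (between the pads) lies 19 mm behind it; z points along the fingers, y is the direction in which the jaws open and shut (so a half turn about z gives the same grasp; the last joint's range is limited). The gripper opens to 85 mm and grips with 20 to 120 N. Pads are 22 mm wide; open, the fingers measure 114 mm over their backs; the gripper's body (76 mm by 85 mm) begins 54 mm behind the grasp point. The pads swing forward as they close: fully open they stand 13 mm farther back than shut.
Start: joints at [-1.266, 0.599, -0.003, 1.599, 0.002, 0.943, -0.08], TCP at [0.27, 0.673, 0.231] pointing down, gripper open.
Joint ranges: [-2.57, 2.57], [-0.35, 1.97], [-1.29, 1.29], [0.11, 2.56], [-1.05, 4.19], [0.11, 1.86], [-2.63, 2.63]. Speed limits (rad/s): [2.22, 2.22, 3.01, 3.01, 3.14, 3.14, 3.14].

### API

Orientations are given as a rotation vector (axis times angle).
In Python, from bench import bot, cams gives the robot as it stands. The module is installed in compiled form; this text tells all that it offers.
- The arm moves only by the tool servo_tool, never from a script. Its argument "commands" is a list of rows, each an object with "jaw": the finger opening in cm, from 0 to 8.54; "translation": the shift along the tool's x, y, z in cm, a list of three; "spin": the turn about the tool's z in degrees. In form: [{"jaw": jaw, "translation": [dx, dy, dz], "spin": spin}, ...]. A call has 1 to 10 rows; each row is the pose to reach, as a shift and turn from the pose commanded when the call began, along the tool's axes at that moment; what a row does not reach only later rows make up. A row lasts 1/8 s, in which the tool goes at most 62.5 mm and 10.7 degrees, less where a joint would pass 70% of its speed; a pose out of reach is approached as far as the arm can. A call with a gripper value outside its range is refused whole. The fingers move at their own pace and stop on an object; "force" is the grip in N (left out, the last holds). Time passes only in rows, so rows that repeat a pose let the fingers close. It gives the time, the measured TCP pose, the force and the opening at its end, in the units of the state.
- bot.read_state(): the state, without advancing time (a new reading comes with each control period).
- cams.capture(name): name is "scene" or "side" or "wrist"; returns (picture, depth): 400x640x3 uint8, red, green, blue; 400x640 float32, m along the optical axis (not along the pixel's ray), 0 where there is no reading.
- cams.camera_model(name): a dict with "vertical_fov" (degrees; the focal length in pixels is half the picture's height over the tangent of half this angle, whatever the lens; pixels are square), "cx", "cy" (the principal point, pixels), "xyz" and "rotation" of the camera in the world; the wrist camera has in their place "mount" (4x4, takes a point from camera to tool coordinates, whose origin is the TCP and whose axes are the flange's). Camera axes: x right, y down, z forward; pixel columns grow to the right and rows downward; lengths in m; the calibration is good to about 2 mm. The wrist camera is an equidistant fisheye: a pixel r from the principal point sees the ray r / f radians off the axis. A picture is of the moment at which its call begins: read the wrist's pose just before it. camera_model takes no time and is no camera call.
- bot.job_done(): hands the job in, once; it reports no verdict.
The state is a dict: "time": time; "qpos": joint angles; "dq": joint speeds; "tau": joint torques, N m; "position": TCP position; "ee_rot": TCP orientation; "ft_force": force on the tool from outside, world axes, zero at the start; "ft_torque": the same for the moment, N m; "opening": opening from 0.0 (shut) to 1.0 (fully open).
Only numpy, scipy, OpenCV 4.12 (cv2) and the standard library are available. Lean on these libraries where they do the work, as an engineer would, in place of code of your own. Each camera call takes 0.05 s, during which the arm holds its last target. There are 200 camera calls.

### The job

Tidy the bench after the particle-size run by putting each kind in the tray made for it: the two squat white jars in the tray with the two large bays, the two amber vials in the tray with the two small bays, and the metal measuring cell in the undivided tray. Jars and vials stand upright, one to a bay, and the cell stands on its base with its length along its tray; everything rests fully down on the tray floor. Leave the beaker and the wash bottle standing where they are.

Things in the scene. Friction and masses are not known exactly. Their poses are not given: they have to be found in the camera images.
- jar_a: squat white plastic sample jar with a paper band and a slightly wider screw lid, standing upright; one of two alike, either bay will do. Body 47 mm across, lid (the top 14 mm) 50 mm across, 46 mm tall in all; about 90 g. Origin at the centre of its underside, z up.
- jar_b: squat white plastic sample jar with a paper band and a slightly wider screw lid, standing upright; the other of the two. Body 47 mm across, lid (the top 14 mm) 50 mm across, 46 mm tall in all; about 90 g. Origin at the centre of its underside, z up.
- vial_a: slender amber glass sample vial with a black cap, standing upright; one of two alike, either bay will do. 30 mm across (cap, the top 18 mm: 28 mm), 70 mm tall in all; about 60 g. Origin at the centre of its underside, z up.
- vial_b: slender amber glass sample vial with a black cap, standing upright; the other of the two. 30 mm across (cap, the top 18 mm: 28 mm), 70 mm tall in all; about 60 g. Origin at the centre of its underside, z up.
- cell: measuring cell: an upright aluminium block 70 mm long (its x), 32 mm wide (its y), 44 mm tall, a round window in each long side and two 10 mm wide, 8 mm tall hose stubs on top, 25 mm either side of the middle along x; about 200 g. Origin at the centre of its underside, z up. Either way round is right.
- jar_tray: fixed steel tray with two large bays, 164 mm long (its x) by 84 mm wide (its y), rim and divider 14 mm high, walls, divider and floor 4 mm thick. Bays 76 x 76 mm inside, side by side along x, centres at x = +40 and -40 mm, y = 0. Origin at the centre of its underside on the bench; inner floor 4 mm above it.
- vial_tray: fixed steel tray with two small bays, 124 mm long (its x) by 64 mm wide (its y), rim and divider 14 mm high, walls, divider and floor 4 mm thick. Bays 56 x 56 mm inside, side by side along x, centres at x = +30 and -30 mm, y = 0. Origin at the centre of its underside on the bench; inner floor 4 mm above it.
- cell_tray: fixed steel tray without divider, 104 mm long (its x) by 64 mm wide (its y), rim 14 mm high, walls and floor 4 mm thick; inside 96 x 56 mm. Origin at the centre of its underside on the bench; inner floor 4 mm above it.
- beaker: bystander: empty glass beaker, 60 mm across the rim, 80 mm tall, standing loose among the things. Origin at the centre of its underside. Must stay standing in its place.
- bottle: bystander: white plastic wash bottle with a blue cap, 54 mm across, 110 mm tall, standing loose among the things. Origin at the centre of its underside. Must stay standing in its place.
Not all that is in view belongs to the job. What is shaped like the vial_b but pink or red is not meant.

How it is judged:
By the outcome, as a careful person would: the job done as asked, in the order asked, and still so for the second after the job is handed in, with the robot touching nothing.
It also fails if it takes over 128 s, if anything falls off the work surface, if the arm or the gripper's body presses on something with over 40 N, if the wrist force passes 120 N, or if a joint passes its speed limit or range.

## Working session

There is one attempt and no reset: what is moved stays moved. The work goes in short steps, Python scripts to look and compute and a tool call to move; the robot and the scene stay as the last step left them, time stands still between calls to the robot, and variables do not carry over. Pictures are saved under pics/ and viewed, about 12 in all and at most 16, crops included, and the job is handed in when it is done.

Besides the shell and the picture viewer there is one more tool, called after "Emit:" by a JSON object that holds its "op" and its "data", one argument or row to a line. servo_tool: Moves the arm, as the interface text tells. Its arguments: {"type":"object","properties":{"commands":{"type":"array","items":{"type":"object","properties":{"jaw":{"type":"number"},"translation":{"type":"array","items":{"type":"number"}},"spin":{"type":"number"}}}},"force":{"type":"number"}},"required":["commands"]}

```bash
mkdir -p pics; python3 - <<'E'
from bench import bot,cams
import cv2,numpy as np
s=bot.read_state();print({k:np.round(v,3) for k,v in s.items()})
for n in ("scene","side"):
    p,d=cams.capture(n);cv2.imwrite(f"pics/{n}0.png",p[:,:,::-1]);np.savez(f"{n}0.npz",p=p,d=d)
for n in ("scene","side","wrist"): print(n,cams.camera_model(n))
E
```

```text
{'time': np.float64(0.0), 'qpos': array([-1.266,  0.6  , -0.003,  1.6  ,  0.002,  0.943, -0.08 ]), 'dq': array([ 0.001, -0.001,  0.   , -0.002, -0.001, -0.001, -0.001]), 'tau': array([ 1.0000e-03, -7.7647e+01,  1.5650e+00, -2.5801e+01,  1.2000e-02,
        9.0000e-03,  0.0000e+00]), 'position': array([0.27 , 0.672, 0.23 ]), 'ee_rot': array([-5.960e-01, -3.084e+00,  2.000e-03]), 'ft_force': array([-0.125,  0.411,  0.14 ]), 'ft_torque': array([-0.009,  0.031,  0.033]), 'opening': np.float64(0.998)}
scene {'vertical_fov': 49.710306472296736, 'cx': 324.608066247357, 'cy': 194.47592579960806, 'xyz': array([1.17874403, 0.05880318, 0.68625753]), 'rotation': array([-1.65107553, -1.86035615,  0.77770171])}
side {'vertical_fov': 55.03832695760084, 'cx': 319.4390884191967, 'cy': 190.31778532833675, 'xyz': array([ 0.1441051 , -0.45228556,  0.74952326]), 'rotation': array([-2.34327242,  0.76109355, -0.28784391])}
wrist {'vertical_fov': 65.70646984690485, 'cx': 321.78932800810264, 'cy': 194.04636959103013, 'mount': array([[-8.86222569e-05, -9.56683877e-01, -2.91128754e-01,
         7.35611142e-02],
       [ 9.99999995e-01, -6.90590413e-05, -7.74728871e-05,
         3.93132881e-04],
       [ 5.40119894e-05, -2.91128759e-01,  9.56683878e-01,
        -1.42626205e-01],
       [ 0.00000000e+00,  0.00000000e+00,  0.00000000e+00,
         1.00000000e+00]])}
```

View pics/scene0.png

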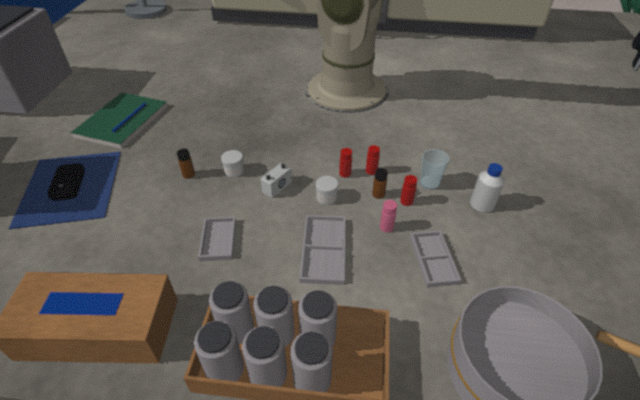

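View pics/side0.png

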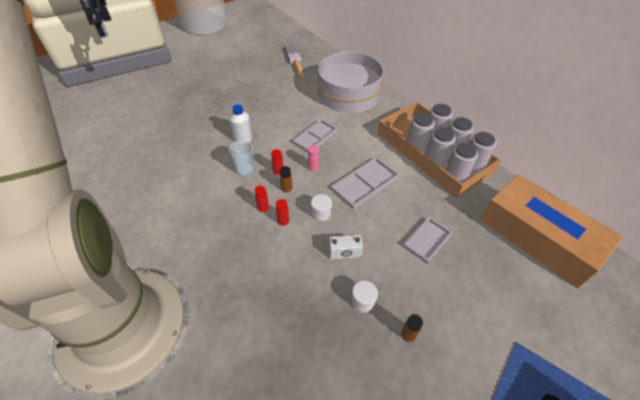

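Both views agree. In the scene picture the amber vials are at (186,163) and (380,183), the jars at (233,163) and (327,190), and the cell at (276,180). The trays are at (218,238) for the cell, (324,248) for the jars and (437,257) for the vials. The beaker (433,168), the wash bottle and several red/pink decoys crowd the second vial.

```bash
cat > h.py <<'E'
import numpy as np,cv2
from scipy.spatial.transform import Rotation as R
from bench import bot,cams
def cloud(n,d):
    m=cams.camera_model(n);f=200/np.tan(np.radians(m["vertical_fov"]/2))
    v,u=np.mgrid[:400,:640]
    P=np.stack([(u-m["cx"])/f*d,(v-m["cy"])/f*d,d],-1)
    return P@R.from_rotvec(m["rotation"]).as_matrix().T+m["xyz"]
def load(tag):
    P=[];C=[]
    for n in ("scene","side"):
        z=np.load(f"{n}{tag}.npz");p=cloud(n,z["d"]);ok=z["d"]>0
        P.append(p[ok]);C.append(z["p"][ok])
    return P,C
E
python3 - <<'E'
from h import *
P,C=load("0")
z=np.load("scene0.npz");W=cloud("scene",z["d"])
T={"vialL":(184,153,.07),"vialR":(380,174,.07),"jarL":(233,156,.046),"jarR":(327,183,.046),"cell":(276,174,.044),"cellT":(218,238,.004),"jarT1":(324,232,.004),"jarT2":(323,265,.004),"vt1":(432,247,.004),"vt2":(442,270,.004),
"red1":(346,152,.07),"red2":(373,150,.07),"red3":(409,181,.07),"pink":(390,205,.07),"beaker":(433,156,.08),"bottle":(494,168,.11)}
for k,(u,v,h) in T.items():
    c=W[v,u];out=[]
    for p in P:
        q=p[np.hypot(*(p[:,:2]-c[:2]).T)<.045]
        q=q[abs(q[:,2]-h)<.006]
        if len(q)>5:
            (cx,cy),r=cv2.minEnclosingCircle((q[:,:2]*1000).astype(np.float32)); out.append((round(cx),round(cy),round(r,1),len(q),round(float(np.median(q[:,2]))*1000)))
    print(k,np.round(c*1000),out)
for k,(x,y,L) in {"cellT":(*W[238,218,:2],.07),"jarT":(*W[248,324,:2],.1),"vialT":(*W[257,437,:2],.08)}.items():
    for p in P:
        q=p[np.hypot(p[:,0]-x,p[:,1]-y)<L]; q=q[(q[:,2]>.0105)&(q[:,2]<.02)]
        print(k,len(q),cv2.minAreaRect((q[:,:2]*1000).astype(np.float32)))
q=np.vstack(P);c=W[180,276];q=q[np.hypot(*(q[:,:2]-c[:2]).T)<.06]
for lo,hi in((.036,.046),(.047,.056),(.01,.035)):
    a=q[(q[:,2]>lo)&(q[:,2]<hi)];print("cell",len(a),cv2.minAreaRect((a[:,:2]*1000).astype(np.float32)))
# top-down map
S=1000; img=np.zeros((560,800,3),np.uint8);zb=np.full((560,800),-1.)
for p,c in zip(P,C):
    u=((p[:,1]+.4)*S).astype(int);v=((p[:,0]-.4)*S).astype(int)
    o=np.argsort(p[:,2]);u,v,c,zz=u[o],v[o],c[o],p[o,2]
    ok=(u>=0)&(u<799)&(v>=0)&(v<559)
    for a,b,cc,h in zip(u[ok],v[ok],c[ok],zz[ok]):
        if h>zb[b,a]: img[b:b+2,a:a+2]=cc[::-1];zb[b:b+2,a:a+2]=h
cv2.imwrite("pics/top0.png",img)
E
```

```text
vialL [ 449. -338.   70.] [(445, -344, 14.6, 95, 69), (444, -343, 14.2, 197, 69)]
vialR [465. 106.  70.] [(457, 109, 14.6, 106, 70), (457, 109, 14.7, 89, 69)]
jarL [ 418. -236.   47.] [(418, -240, 25.4, 256, 45), (417, -239, 25.2, 482, 45)]
jarR [482.  -7.  46.] [(481, -9, 25.8, 304, 46), (480, -8, 25.9, 293, 45)]
cell [ 463. -125.   43.] [(461, -127, 36.8, 317, 43), (459, -126, 37.0, 404, 43)]
cellT [ 630. -216.    3.] [(630, -216, 45.0, 1005, 3), (631, -216, 44.8, 856, 3)]
jarT1 [590.  -1.   6.] [(590, -1, 45.0, 974, 4), (590, -1, 44.9, 689, 3)]
jarT2 [672.   6.   4.] [(672, 6, 45.0, 1211, 4), (672, 6, 44.8, 604, 3)]
vt1 [599. 221.   3.] [(599, 221, 44.9, 909, 4), (599, 221, 44.8, 367, 3)]
vt2 [655. 237.   3.] [(655, 236, 44.9, 1092, 4), (655, 236, 44.7, 361, 3)]
red1 [397.  27.  69.] [(395, 26, 14.2, 87, 69), (393, 27, 14.4, 104, 69)]
red2 [382.  88.  69.] [(377, 88, 14.1, 90, 70), (376, 90, 14.6, 98, 69)]
red3 [479. 168.  69.] [(472, 171, 15.5, 110, 69), (472, 172, 15.4, 78, 69)]
pink [558. 128.  71.] [(555, 127, 15.4, 129, 69), (554, 127, 14.1, 76, 68)]
beaker [377. 226.  63.] [
[... 432 characters left out ...]
4.05767059326172), 3.9487669467926025)
jarT 340 ((630.5553588867188, 2.8746490478515625), (167.8141632080078, 86.00448608398438), 4.100088119506836)
vialT 488 ((628.3373413085938, 220.6188507080078), (127.15219116210938, 65.86649322509766), 13.697199821472168)
vialT 175 ((629.0704345703125, 221.79150390625), (126.7020263671875, 65.906005859375), 12.991480827331543)
cell 722 ((460.45611572265625, -126.95780944824219), (34.86410903930664, 72.1976318359375), 59.77549743652344)
cell 69 ((457.85467529296875, -130.23837280273438), (18.15289306640625, 60.54291534423828), 58.47282028198242)
cell 451 ((460.98797607421875, -126.87037658691406), (36.0321044921875, 73.23570251464844), 59.61728286743164)
```

View pics/top0.png

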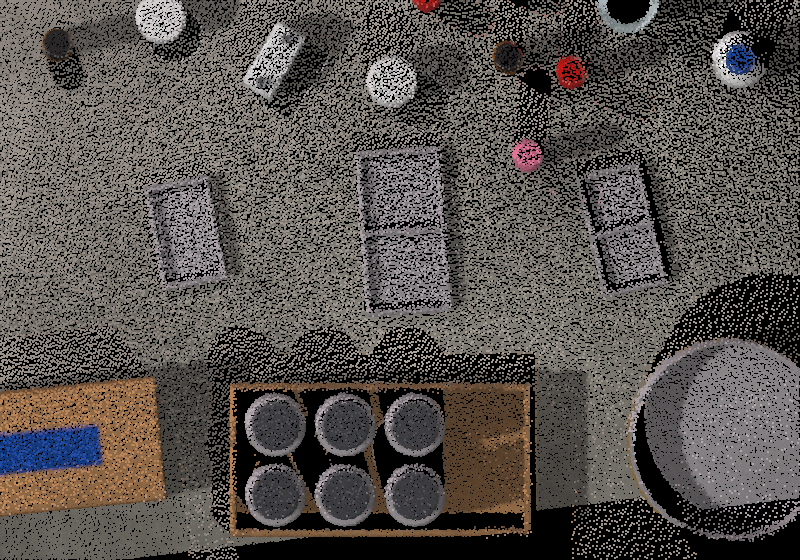

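```bash
cat > mv.py <<'E'
# args: x,y,z(mm),yaw(deg of jaw axis) ... -> shift (cm, tool axes) and spin (deg)
import sys
from h import *
s=bot.read_state();M=R.from_rotvec(s["ee_rot"]).as_matrix()
yaw=np.degrees(np.arctan2(M[1,1],M[0,1]))
print("t%.2f"%s["time"],np.round(s["position"]*1000,1),"yaw %.1f"%yaw,"tilt",np.round(M[:2,2],4),"q1,q7",np.round(s["qpos"][[0,6]],2),"F",np.round(s["ft_force"],1),"open %.3f"%s["opening"])
for a in sys.argv[1:]:
    x,y,z,w=map(float,a.split(","))
    t=M.T@(np.array([x,y,z])/1000-s["position"])*100
    dy=(w-yaw+90)%180-90
    print(a,np.round(t,2),"spin %.1f"%-dy)
E
python3 mv.py 480.5,-8.5,150,94 480.5,-8.5,19,94
```

```text
t0.10 [270.  672.4 230.5] yaw 68.1 tilt [-0.0004 -0.0013] q1,q7 [-1.27 -0.08] F [-0.5 -0.5  0.1] open 0.999
480.5,-8.5,150,94 [-44.9  -55.33   8.13] spin -25.9
480.5,-8.5,19,94 [-44.9  -55.32  21.23] spin -25.9
```

Emit:
{"op": "servo_tool", "data": {
  "commands": [
    {"jaw": 7, "translation": [-44.9, -55.3, 8.1], "spin": -26},
    {"jaw": 7, "translation": [-44.9, -55.3, 8.1], "spin": -26},
    {"jaw": 7, "translation": [-44.9, -55.3, 8.1], "spin": -26},
    {"jaw": 7, "translation": [-44.9, -55.3, 8.1], "spin": -26},
    {"jaw": 7, "translation": [-44.9, -55.3, 8.1], "spin": -26},
    {"jaw": 7, "translation": [-44.9, -55.3, 8.1], "spin": -26},
    {"jaw": 7, "translation": [-44.9, -55.3, 8.1], "spin": -26},
    {"jaw": 7, "translation": [-44.9, -55.3, 8.1], "spin": -26},
    {"jaw": 7, "translation": [-44.9, -55.3, 8.1], "spin": -26},
    {"jaw": 7, "translation": [-44.9, -55.3, 8.1], "spin": -26}
  ],
  "force": 40
}}

```text
time: 1.35
position: [0.4542, 0.0778, 0.1605]
ee_rot: [-0.114, 3.139, 0.0]
ft_force: [1.2, -0.2, -0.2]
opening: 0.82
```

```bash
python3 mv.py 480.5,-8.5,150,94 480.5,-8.5,19,94
```

```text
t1.35 [454.2  77.8 160.5] yaw 94.1 tilt [0.0003 0.0001] q1,q7 [-0.19  1.23] F [ 1.2 -0.2 -0.2] open 0.820
480.5,-8.5,150,94 [-2.   -8.79  1.05] spin 0.1
480.5,-8.5,19,94 [-2.   -8.8  14.15] spin 0.1
```

Emit:
{"op": "servo_tool", "data": {
  "commands": [
    {"jaw": 7, "translation": [-2, -8.8, 1], "spin": 0},
    {"jaw": 7, "translation": [-2, -8.8, 1], "spin": 0},
    {"jaw": 7, "translation": [-2, -8.8, 1], "spin": 0},
    {"jaw": 7, "translation": [-2, -8.8, 1], "spin": 0}
  ]
}}

```text
time: 1.85
position: [0.4798, -0.0061, 0.1506]
ee_rot: [0.114, -3.139, -0.001]
ft_force: [-0.2, 0.9, -0.7]
opening: 0.82
```

```bash
python3 mv.py 480.5,-8.5,150,94 480.5,-8.5,19,94
python3 - <<'E'
from h import *
p,d=cams.capture("wrist");cv2.imwrite("pics/w1.png",p[:,:,::-1])
E
```

```text
t1.85 [479.8  -6.1 150.6] yaw 94.1 tilt [-0.0003  0.0004] q1,q7 [-0.   1.4] F [-0.2  0.9 -0.7] open 0.820
480.5,-8.5,150,94 [-0.05 -0.24  0.06] spin 0.1
480.5,-8.5,19,94 [-0.05 -0.25 13.16] spin 0.1
```

View pics/w1.png

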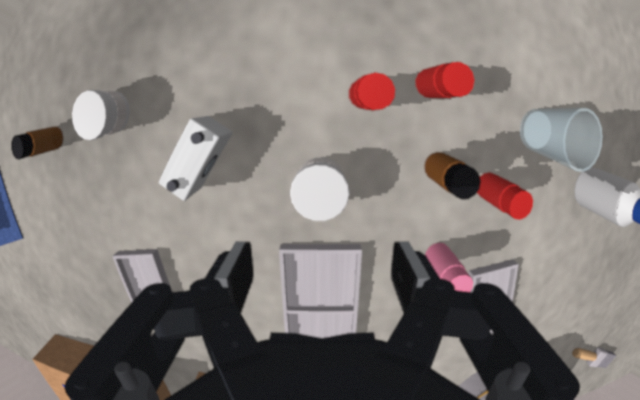

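The wrist view shows jar_b at (319,193), centred between the jaws (mid-column about 321), with free space on both sides. I'll descend and grip.

Emit:
{"op": "servo_tool", "data": {
  "commands": [
    {"jaw": 7, "translation": [0, -0.1, 4], "spin": 0},
    {"jaw": 7, "translation": [0, -0.1, 8], "spin": 0},
    {"jaw": 7, "translation": [0, -0.1, 11], "spin": 0},
    {"jaw": 7, "translation": [0, -0.1, 13.1], "spin": 0},
    {"jaw": 7, "translation": [0, -0.1, 13.1], "spin": 0},
    {"jaw": 7, "translation": [0, -0.1, 13.1], "spin": 0}
  ]
}}

```text
time: 2.65
position: [0.4803, -0.0069, 0.0203]
ee_rot: [-0.115, 3.139, 0.0]
ft_force: [0.5, -0.2, 0.3]
opening: 0.819
```

```bash
python3 mv.py 480.5,-8.5,19,94
```

```text
t2.65 [480.3  -6.9  20.3] yaw 94.2 tilt [0.0004 0.0002] q1,q7 [-0.07  1.34] F [ 0.5 -0.2  0.3] open 0.819
480.5,-8.5,19,94 [-0.01 -0.16  0.13] spin 0.2
```

Emit:
{"op": "servo_tool", "data": {
  "commands": [
    {"jaw": 7, "translation": [0, -0.15, 0.6], "spin": 0},
    {"jaw": 4, "translation": [0, -0.15, 0.6], "spin": 0},
    {"jaw": 4, "translation": [0, -0.15, 0.6], "spin": 0},
    {"jaw": 4, "translation": [0, -0.15, 0.6], "spin": 0},
    {"jaw": 4, "translation": [0, -0.15, 0.6], "spin": 0},
    {"jaw": 4, "translation": [0, -0.15, 0.6], "spin": 0}
  ],
  "force": 40
}}

```text
time: 3.4
position: [0.4804, -0.0093, 0.0142]
ee_rot: [-0.113, 3.139, -0.0]
ft_force: [-0.5, 0.4, 5.9]
opening: 0.57
```

```bash
python3 mv.py 670.7,5.4,110,94 670.7,5.4,20,94
```

```text
t3.40 [480.4  -9.3  14.2] yaw 94.1 tilt [0.0008 0.    ] q1,q7 [-0.07  1.34] F [-0.5  0.4  5.9] open 0.570
670.7,5.4,110,94 [-19.09   0.1   -9.56] spin 0.1
670.7,5.4,20,94 [-19.08   0.1   -0.56] spin 0.1
```

Emit:
{"op": "servo_tool", "data": {
  "commands": [
    {"jaw": 4, "translation": [0, 0, -5], "spin": 0},
    {"jaw": 4, "translation": [-5, 0, -9.5], "spin": 0},
    {"jaw": 4, "translation": [-10, 0, -9.5], "spin": 0},
    {"jaw": 4, "translation": [-15, 0, -9.5], "spin": 0},
    {"jaw": 4, "translation": [-19.1, 0.1, -9.5], "spin": 0},
    {"jaw": 4, "translation": [-19.1, 0.1, -9.5], "spin": 0},
    {"jaw": 4, "translation": [-19.1, 0.1, -5], "spin": 0},
    {"jaw": 4, "translation": [-19.1, 0.1, -2.5], "spin": 0},
    {"jaw": 4, "translation": [-19.1, 0.1, -2.5], "spin": 0}
  ]
}}

```text
time: 4.53
position: [0.6682, 0.0052, 0.0368]
ee_rot: [0.113, -3.135, 0.0]
ft_force: [-0.2, -0.5, -0.3]
opening: 0.572
```

```bash
python3 mv.py 670.7,5.4,19,94
```

```text
t4.53 [668.2   5.2  36.8] yaw 94.1 tilt [-0.0048 -0.0005] q1,q7 [-0.01  1.39] F [-0.2 -0.5 -0.3] open 0.572
670.7,5.4,19,94 [-0.26  0.    1.78] spin 0.1
```

Emit:
{"op": "servo_tool", "data": {
  "commands": [
    {"jaw": 4, "translation": [-0.1, 0, 1], "spin": 0},
    {"jaw": 4, "translation": [-0.1, 0, 1.7], "spin": 0},
    {"jaw": 4, "translation": [-0.1, 0, 1.8], "spin": 0},
    {"jaw": 4, "translation": [-0.1, 0, 1.8], "spin": 0},
    {"jaw": 7, "translation": [-0.1, 0, 1.8], "spin": 0},
    {"jaw": 7, "translation": [-0.1, 0, 1.8], "spin": 0},
    {"jaw": 7, "translation": [-0.1, 0, 1.8], "spin": 0},
    {"jaw": 7, "translation": [-0.1, 0, -4], "spin": 0},
    {"jaw": 7, "translation": [-0.1, 0, -10], "spin": 0},
    {"jaw": 7, "translation": [-0.1, 0, -12], "spin": 0}
  ]
}}

```text
time: 5.78
position: [0.6733, 0.0056, 0.1627]
ee_rot: [-0.112, 3.134, 0.0]
ft_force: [0.7, -0.4, -0.5]
opening: 0.821
```

```bash
python3 mv.py 417.5,-239.5,150,94 417.5,-239.5,14,94
```

```text
t5.78 [673.3   5.6 162.7] yaw 94.1 tilt [0.0055 0.0003] q1,q7 [0.01 1.42] F [ 0.7 -0.4 -0.5] open 0.821
417.5,-239.5,150,94 [ 27.28 -22.62   1.12] spin 0.1
417.5,-239.5,14,94 [ 27.36 -22.62  14.72] spin 0.1
```

Emit:
{"op": "servo_tool", "data": {
  "commands": [
    {"jaw": 7, "translation": [27.3, -22.6, 1], "spin": 0},
    {"jaw": 7, "translation": [27.3, -22.6, 1], "spin": 0},
    {"jaw": 7, "translation": [27.3, -22.6, 1], "spin": 0},
    {"jaw": 7, "translation": [27.3, -22.6, 1], "spin": 0},
    {"jaw": 7, "translation": [27.3, -22.6, 1], "spin": 0},
    {"jaw": 7, "translation": [27.3, -22.6, 1], "spin": 0},
    {"jaw": 7, "translation": [27.3, -22.6, 1], "spin": 0},
    {"jaw": 7, "translation": [27.3, -22.6, 1], "spin": 0},
    {"jaw": 7, "translation": [27.3, -22.6, 5], "spin": 0},
    {"jaw": 7, "translation": [27.3, -22.6, 5], "spin": 0}
  ]
}}

```text
time: 7.02
position: [0.4156, -0.2377, 0.107]
ee_rot: [0.117, -3.136, -0.003]
ft_force: [-0.3, 0.1, 1.2]
opening: 0.82
```

```bash
python3 mv.py 417.5,-239.5,14,94
```

```text
t7.03 [ 415.6 -237.7  107. ] yaw 94.3 tilt [-0.0034  0.0021] q1,q7 [0.52 1.83] F [-0.3  0.1  1.2] open 0.820
417.5,-239.5,14,94 [-0.21 -0.21  9.3 ] spin 0.3
```

Emit:
{"op": "servo_tool", "data": {
  "commands": [
    {"jaw": 7, "translation": [-0.2, -0.2, 4], "spin": 0},
    {"jaw": 7, "translation": [-0.2, -0.2, 7], "spin": 0},
    {"jaw": 7, "translation": [-0.2, -0.2, 9.3], "spin": 0},
    {"jaw": 7, "translation": [-0.2, -0.2, 9.3], "spin": 0},
    {"jaw": 7, "translation": [-0.2, -0.2, 9.3], "spin": 0},
    {"jaw": 4, "translation": [-0.2, -0.2, 9.3], "spin": 0},
    {"jaw": 4, "translation": [-0.2, -0.2, 9.3], "spin": 0},
    {"jaw": 4, "translation": [-0.2, -0.2, 9.3], "spin": 0},
    {"jaw": 4, "translation": [-0.2, -0.2, 9.3], "spin": 0},
    {"jaw": 4, "translation": [-0.2, -0.2, 9.3], "spin": 0}
  ]
}}

```text
time: 8.28
position: [0.4184, -0.2415, 0.0171]
ee_rot: [-0.113, 3.138, -0.001]
ft_force: [0.0, 2.4, 9.9]
opening: 0.571
```

```bash
python3 mv.py 590.9,-0.2,110,94 590.9,-0.2,36,94 590.9,-0.2,19,94
```

```text
t8.28 [ 418.4 -241.5   17.1] yaw 94.1 tilt [ 0.002  -0.0008] q1,q7 [0.45 1.77] F [0.  2.4 9.9] open 0.571
590.9,-0.2,110,94 [-18.96  22.82  -9.28] spin 0.1
590.9,-0.2,36,94 [-18.95  22.83  -1.88] spin 0.1
590.9,-0.2,19,94 [-18.95  22.83  -0.18] spin 0.1
```

Emit:
{"op": "servo_tool", "data": {
  "commands": [
    {"jaw": 4, "translation": [0, 0, -6], "spin": 0},
    {"jaw": 4, "translation": [0, 0, -10], "spin": 0},
    {"jaw": 4, "translation": [-19, 22.8, -9.5], "spin": 0},
    {"jaw": 4, "translation": [-19, 22.8, -9.5], "spin": 0},
    {"jaw": 4, "translation": [-19, 22.8, -9.5], "spin": 0},
    {"jaw": 4, "translation": [-19, 22.8, -9.5], "spin": 0},
    {"jaw": 4, "translation": [-19, 22.8, -9.5], "spin": 0},
    {"jaw": 4, "translation": [-19, 22.8, -9.5], "spin": 0},
    {"jaw": 4, "translation": [-19, 22.8, -9.5], "spin": 0},
    {"jaw": 4, "translation": [-19, 22.8, -9.5], "spin": 0}
  ]
}}

```text
time: 9.52
position: [0.5901, -0.002, 0.111]
ee_rot: [0.11, -3.139, 0.001]
ft_force: [-0.6, -0.9, -0.4]
opening: 0.572
```

```bash
python3 mv.py 590.9,-0.2,36,94 590.9,-0.2,22,94; python3 - <<'E'
from h import *
p,d=cams.capture("side");cv2.imwrite("pics/s2.png",cv2.resize(p[100:300,240:520,::-1],None,fx=2.8,fy=2.8))
E
```

```text
t9.53 [590.1  -2.  111. ] yaw 94.0 tilt [-0.0004 -0.0007] q1,q7 [-0.   1.4] F [-0.6 -0.9 -0.4] open 0.572
590.9,-0.2,36,94 [-0.1   0.17  7.5 ] spin 0.0
590.9,-0.2,22,94 [-0.1   0.18  8.9 ] spin 0.0
```

View pics/s2.png

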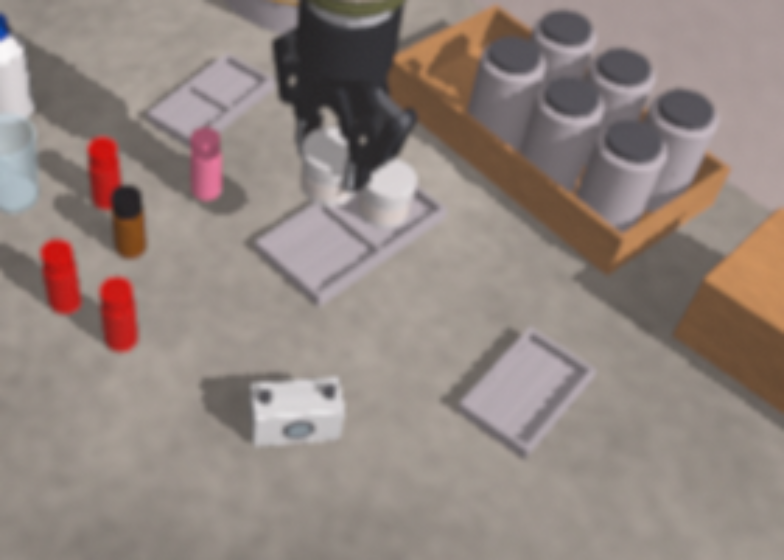

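The first jar stands in the far bay (crop 390,195). The second hangs upright in the gripper at (325,165), above the near bay.

Emit:
{"op": "servo_tool", "data": {
  "commands": [
    {"jaw": 4, "translation": [-0.1, 0.1, 4], "spin": 0},
    {"jaw": 4, "translation": [-0.1, 0.1, 7], "spin": 0},
    {"jaw": 4, "translation": [-0.1, 0.1, 8.5], "spin": 0},
    {"jaw": 4, "translation": [-0.1, 0.1, 8.9], "spin": 0},
    {"jaw": 4, "translation": [-0.1, 0.1, 9], "spin": 0},
    {"jaw": 4, "translation": [-0.1, 0.1, 9], "spin": 0}
  ]
}}

```text
time: 10.32
position: [0.5924, 0.0007, 0.0215]
ee_rot: [-0.113, 3.138, 0.0]
ft_force: [0.3, 0.2, -0.3]
opening: 0.57
```

```bash
python3 mv.py 444.3,-343.5,150,103
```

```text
t10.32 [592.4   0.7  21.5] yaw 94.1 tilt [0.0015 0.0001] q1,q7 [-0.03  1.37] F [ 0.3  0.2 -0.3] open 0.570
444.3,-343.5,150,103 [ 17.22 -33.27 -12.87] spin -8.9
```

Not touching yet, so I'll lower another 2.5 mm, then release.

Emit:
{"op": "servo_tool", "data": {
  "commands": [
    {"jaw": 4, "translation": [0, 0, 0.25], "spin": 0},
    {"jaw": 4, "translation": [0, 0, 0.25], "spin": 0},
    {"jaw": 7, "translation": [0, 0, 0.25], "spin": 0},
    {"jaw": 7, "translation": [0, 0, 0.25], "spin": 0},
    {"jaw": 7, "translation": [0, 0, 0.25], "spin": 0},
    {"jaw": 7, "translation": [0, 0, -4], "spin": 0},
    {"jaw": 7, "translation": [0, 0, -10], "spin": 0},
    {"jaw": 6, "translation": [0, 0, -13], "spin": 0},
    {"jaw": 6, "translation": [0, 0, -13], "spin": 0}
  ]
}}

```text
time: 11.45
position: [0.5931, 0.0007, 0.153]
ee_rot: [-0.112, 3.135, 0.0]
ft_force: [0.6, 0.4, -0.5]
opening: 0.702
```

```bash
python3 mv.py 444.3,-343.5,150,103
```

```text
t11.45 [593.1   0.7 153. ] yaw 94.1 tilt [0.0044 0.0002] q1,q7 [0.01 1.41] F [ 0.6  0.4 -0.5] open 0.702
444.3,-343.5,150,103 [ 17.31 -33.27   0.23] spin -8.9
```

Emit:
{"op": "servo_tool", "data": {
  "commands": [
    {"jaw": 6, "translation": [17.3, -33.3, 0.2], "spin": 0},
    {"jaw": 6, "translation": [17.3, -33.3, 0.2], "spin": 0},
    {"jaw": 6, "translation": [17.3, -33.3, 0.2], "spin": 0},
    {"jaw": 6, "translation": [17.3, -33.3, 0.2], "spin": 0},
    {"jaw": 6, "translation": [17.3, -33.3, 0.2], "spin": 0},
    {"jaw": 6, "translation": [17.3, -33.3, 0.2], "spin": 0},
    {"jaw": 6, "translation": [17.3, -33.3, 0.2], "spin": 0},
    {"jaw": 6, "translation": [17.3, -33.3, 0.2], "spin": 0},
    {"jaw": 6, "translation": [17.3, -33.3, 0.2], "spin": 0},
    {"jaw": 6, "translation": [17.3, -33.3, 3], "spin": 0}
  ]
}}

```text
time: 12.7
position: [0.4453, -0.343, 0.1217]
ee_rot: [-0.117, 3.136, -0.003]
ft_force: [1.2, -1.0, -0.3]
opening: 0.702
```

```bash
python3 mv.py 444.3,-343.5,24,94
```

```text
t12.70 [ 445.3 -343.   121.7] yaw 94.3 tilt [ 0.0033 -0.0016] q1,q7 [0.68 2.01] F [ 1.2 -1.  -0.3] open 0.702
444.3,-343.5,24,94 [ 0.13 -0.03  9.77] spin 0.3
```

Emit:
{"op": "servo_tool", "data": {
  "commands": [
    {"jaw": 6, "translation": [0, 0, 4], "spin": 0},
    {"jaw": 6, "translation": [0, 0, 8], "spin": 0},
    {"jaw": 6, "translation": [0, 0, 9.8], "spin": 0},
    {"jaw": 6, "translation": [0, 0, 9.8], "spin": 0},
    {"jaw": 2, "translation": [0, 0, 9.8], "spin": 0},
    {"jaw": 2, "translation": [0, 0, 9.8], "spin": 0},
    {"jaw": 2, "translation": [0, 0, 9.8], "spin": 0},
    {"jaw": 2, "translation": [0, 0, 9.8], "spin": 0},
    {"jaw": 2, "translation": [0, 0, 9.8], "spin": 0},
    {"jaw": 2, "translation": [0, 0, 9.8], "spin": 0}
  ]
}}

```text
time: 13.95
position: [0.4439, -0.3442, 0.0242]
ee_rot: [-0.113, 3.137, -0.002]
ft_force: [0.0, 1.5, 8.2]
opening: 0.341
```

```bash
python3 mv.py 657.9,228.1,150,94 657.9,228.1,45,94
```

```text
t13.95 [ 443.9 -344.2   24.2] yaw 94.1 tilt [ 0.0022 -0.0013] q1,q7 [0.64 1.96] F [0.  1.5 8.2] open 0.341
657.9,228.1,150,94 [-25.48  55.53 -12.61] spin 0.1
657.9,228.1,45,94 [-25.46  55.55  -2.11] spin 0.1
```

Emit:
{"op": "servo_tool", "data": {
  "commands": [
    {"jaw": 2, "translation": [0, 0, -6], "spin": 0},
    {"jaw": 2, "translation": [0, 0, -12], "spin": 0},
    {"jaw": 2, "translation": [-25.5, 55.5, -12.6], "spin": 0},
    {"jaw": 2, "translation": [-25.5, 55.5, -12.6], "spin": 0},
    {"jaw": 2, "translation": [-25.5, 55.5, -12.6], "spin": 0},
    {"jaw": 2, "translation": [-25.5, 55.5, -12.6], "spin": 0},
    {"jaw": 2, "translation": [-25.5, 55.5, -12.6], "spin": 0},
    {"jaw": 2, "translation": [-25.5, 55.5, -12.6], "spin": 0},
    {"jaw": 2, "translation": [-25.5, 55.5, -12.6], "spin": 0},
    {"jaw": 2, "translation": [-25.5, 55.5, -12.6], "spin": 0}
  ]
}}

```text
time: 15.2
position: [0.6194, 0.1261, 0.1485]
ee_rot: [-0.112, 3.138, -0.0]
ft_force: [1.3, 0.1, -1.0]
opening: 0.34
```

```bash
python3 mv.py 657.9,228.1,150,94 657.9,228.1,45,94
```

```text
t15.20 [619.4 126.1 148.5] yaw 94.1 tilt [0.0013 0.    ] q1,q7 [-0.2   1.23] F [ 1.3  0.1 -1. ] open 0.340
657.9,228.1,150,94 [-4.57  9.9  -0.14] spin 0.1
657.9,228.1,45,94 [-4.56  9.9  10.36] spin 0.1
```

Emit:
{"op": "servo_tool", "data": {
  "commands": [
    {"jaw": 2, "translation": [-4.6, 9.9, 0], "spin": 0},
    {"jaw": 2, "translation": [-4.6, 9.9, 0], "spin": 0},
    {"jaw": 2, "translation": [-4.6, 9.9, 0], "spin": 0},
    {"jaw": 2, "translation": [-4.6, 9.9, 4], "spin": 0},
    {"jaw": 2, "translation": [-4.6, 9.9, 8], "spin": 0},
    {"jaw": 2, "translation": [-4.6, 9.9, 10.3], "spin": 0},
    {"jaw": 2, "translation": [-4.6, 9.9, 10.3], "spin": 0}
  ]
}}

```text
time: 16.08
position: [0.6563, 0.2245, 0.0433]
ee_rot: [0.111, -3.137, 0.003]
ft_force: [0.4, -0.1, 0.0]
opening: 0.335
```

```bash
python3 mv.py 657.9,228.1,29,94
```

```text
t16.07 [656.3 224.5  43.3] yaw 94.1 tilt [-0.003  -0.0018] q1,q7 [-0.34  1.1 ] F [ 0.4 -0.1  0. ] open 0.335
657.9,228.1,29,94 [-0.19  0.35  1.43] spin 0.1
```

Emit:
{"op": "servo_tool", "data": {
  "commands": [
    {"jaw": 2, "translation": [-0.1, 0.3, 0.5], "spin": 0},
    {"jaw": 2, "translation": [-0.1, 0.3, 1.0], "spin": 0},
    {"jaw": 2, "translation": [-0.1, 0.3, 1.2], "spin": 0},
    {"jaw": 2, "translation": [-0.1, 0.3, 1.2], "spin": 0}
  ]
}}

```text
time: 16.58
position: [0.6583, 0.2295, 0.0328]
ee_rot: [-0.113, 3.139, -0.0]
ft_force: [-0.6, 0.7, -0.4]
opening: 0.336
```

```bash
python3 mv.py 657.9,228.1,29,94; python3 - <<'E'
from h import *
p,d=cams.capture("scene");cv2.imwrite("pics/s3.png",cv2.resize(p[200:300,370:510,::-1],None,fx=5,fy=5))
E
```

```text
t16.57 [658.3 229.5  32.8] yaw 94.1 tilt [ 0.0002 -0.    ] q1,q7 [-0.35  1.1 ] F [-0.6  0.7 -0.4] open 0.336
657.9,228.1,29,94 [ 0.05 -0.13  0.38] spin 0.1
```

View pics/s3.png

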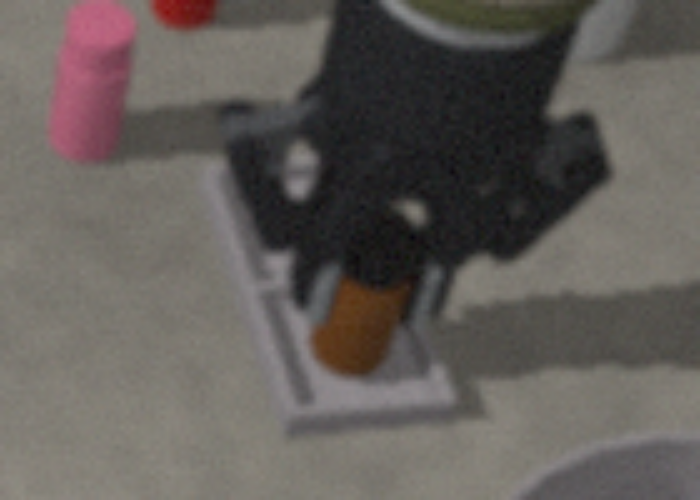

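The vial hangs over the far bay at (360,320), leaning no more than the pink decoy does through perspective. Now lower, release and rise.

Emit:
{"op": "servo_tool", "data": {
  "commands": [
    {"jaw": 2, "translation": [0, -0.1, 0.3], "spin": 0},
    {"jaw": 2, "translation": [0, -0.1, 0.4], "spin": 0},
    {"jaw": 2, "translation": [0, -0.1, 0.5], "spin": 0},
    {"jaw": 2, "translation": [0, -0.1, 0.5], "spin": 0},
    {"jaw": 5.5, "translation": [0, -0.1, 0.5], "spin": 0},
    {"jaw": 5.5, "translation": [0, -0.1, 0.5], "spin": 0},
    {"jaw": 5.5, "translation": [0, -0.1, 0.5], "spin": 0},
    {"jaw": 5.5, "translation": [0, -0.1, -4], "spin": 0},
    {"jaw": 5.5, "translation": [0, -0.1, -9], "spin": 0},
    {"jaw": 5.5, "translation": [0, -0.1, -13], "spin": 0}
  ]
}}

```text
time: 17.88
position: [0.6586, 0.2286, 0.1645]
ee_rot: [-0.113, 3.139, 0.0]
ft_force: [0.7, 0.4, 0.3]
opening: 0.64
```

```bash
python3 mv.py 457,109,155,150
```

```text
t17.88 [658.6 228.6 164.5] yaw 94.1 tilt [0.0009 0.0003] q1,q7 [-0.33  1.13] F [0.7 0.4 0.3] open 0.640
457,109,155,150 [ 20.96 -10.48   0.92] spin -55.9
```

Emit:
{"op": "servo_tool", "data": {
  "commands": [
    {"jaw": 5.5, "translation": [21, -10.5, 1], "spin": -54},
    {"jaw": 5.5, "translation": [21, -10.5, 1], "spin": -54},
    {"jaw": 5.5, "translation": [21, -10.5, 1], "spin": -54},
    {"jaw": 5.5, "translation": [21, -10.5, 1], "spin": -54},
    {"jaw": 5.5, "translation": [21, -10.5, 1], "spin": -54},
    {"jaw": 5.5, "translation": [21, -10.5, 1], "spin": -54},
    {"jaw": 5.5, "translation": [21, -10.5, 1], "spin": -54},
    {"jaw": 5.5, "translation": [21, -10.5, 1], "spin": -54}
  ]
}}

```text
time: 18.88
position: [0.4568, 0.1091, 0.1525]
ee_rot: [-1.523, 2.747, 0.0]
ft_force: [-0.2, 0.2, 0.1]
opening: 0.643
```

```bash
python3 mv.py 457,109,24,148;python3 - <<'E'
from h import *
p,d=cams.capture("wrist");cv2.imwrite("pics/w4.png",p[:,:,::-1])
E
```

```text
t18.88 [456.8 109.1 152.5] yaw 148.0 tilt [0.0002 0.0001] q1,q7 [-0.05  1.85] F [-0.2  0.2  0.1] open 0.643
457,109,24,148 [-0.   -0.02 12.85] spin 0.0
```

View pics/w4.png

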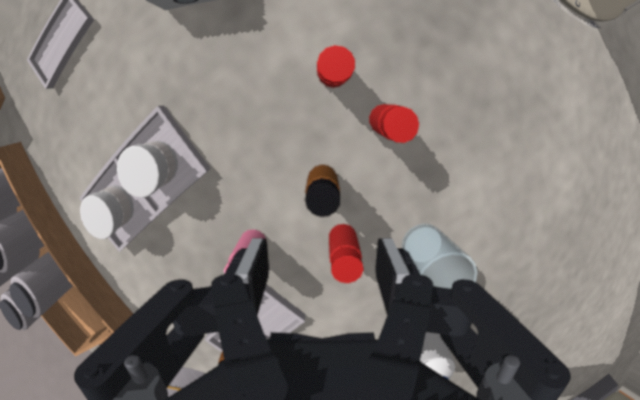

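The wrist view has the amber vial's cap at (322,197), centred between the jaws. The red decoy at (345,252) is clear of both finger paths, and both jars stand in their bays at (105,212) and (145,170).

Emit:
{"op": "servo_tool", "data": {
  "commands": [
    {"jaw": 5.5, "translation": [0, 0, 5], "spin": 0},
    {"jaw": 5.5, "translation": [0, 0, 9], "spin": 0},
    {"jaw": 5.5, "translation": [0, 0, 12], "spin": 0},
    {"jaw": 5.5, "translation": [0, 0, 12.9], "spin": 0},
    {"jaw": 5.5, "translation": [0, 0, 12.9], "spin": 0},
    {"jaw": 2, "translation": [0, 0, 12.9], "spin": 0},
    {"jaw": 2, "translation": [0, 0, 12.9], "spin": 0},
    {"jaw": 2, "translation": [0, 0, 12.9], "spin": 0},
    {"jaw": 2, "translation": [0, 0, 12.9], "spin": 0},
    {"jaw": 2, "translation": [0, 0, 12.9], "spin": 0}
  ]
}}

```text
time: 20.18
position: [0.457, 0.1087, 0.0247]
ee_rot: [-1.524, 2.745, -0.0]
ft_force: [-0.9, 0.8, 7.4]
opening: 0.34
```

```bash
python3 mv.py 599.5,214.3,150,103 599.5,214.3,45,103
```

```text
t20.18 [457.  108.7  24.7] yaw 148.1 tilt [0.002  0.0008] q1,q7 [-0.25  1.66] F [-0.9  0.8  7.4] open 0.340
599.5,214.3,150,103 [-16.51  -6.53 -12.49] spin 45.1
599.5,214.3,45,103 [-16.5   -6.52  -1.99] spin 45.1
```

Gripped. Lift straight up, carry to the near bay while turning, then part-way down.

Emit:
{"op": "servo_tool", "data": {
  "commands": [
    {"jaw": 2, "translation": [0, 0, -6], "spin": 0},
    {"jaw": 2, "translation": [0, 0, -12], "spin": 0},
    {"jaw": 2, "translation": [-16.5, -6.5, -12.5], "spin": 45},
    {"jaw": 2, "translation": [-16.5, -6.5, -12.5], "spin": 45},
    {"jaw": 2, "translation": [-16.5, -6.5, -12.5], "spin": 45},
    {"jaw": 2, "translation": [-16.5, -6.5, -12.5], "spin": 45},
    {"jaw": 2, "translation": [-16.5, -6.5, -12.5], "spin": 45},
    {"jaw": 2, "translation": [-16.5, -6.5, -12.5], "spin": 45},
    {"jaw": 2, "translation": [-16.5, -6.5, -7], "spin": 45},
    {"jaw": 2, "translation": [-16.5, -6.5, -7], "spin": 45}
  ]
}}

```text
time: 21.42
position: [0.5962, 0.2128, 0.0909]
ee_rot: [0.361, -3.114, 0.003]
ft_force: [-0.3, 0.3, -0.9]
opening: 0.339
```

```bash
python3 mv.py 599.5,214.3,28,103
```

```text
t21.43 [596.2 212.8  90.9] yaw 103.2 tilt [-0.0062 -0.0027] q1,q7 [-0.31  1.16] F [-0.3  0.3 -0.9] open 0.339
599.5,214.3,28,103 [-0.4   0.08  6.29] spin 0.2
```

Emit:
{"op": "servo_tool", "data": {
  "commands": [
    {"jaw": 2, "translation": [-0.2, 0, 3], "spin": 0},
    {"jaw": 2, "translation": [-0.2, 0, 5], "spin": 0},
    {"jaw": 2, "translation": [-0.2, 0, 5.7], "spin": 0},
    {"jaw": 2, "translation": [-0.2, 0, 6.1], "spin": 0},
    {"jaw": 2, "translation": [-0.2, 0, 6.2], "spin": 0},
    {"jaw": 2, "translation": [-0.2, 0, 6.2], "spin": 0}
  ]
}}

```text
time: 22.18
position: [0.601, 0.215, 0.0322]
ee_rot: [-0.359, 3.12, 0.0]
ft_force: [0.1, 0.4, -1.2]
opening: 0.343
```

```bash
python3 mv.py 599.5,214.3,28,103
```

```text
t22.18 [601.  215.   32.2] yaw 103.1 tilt [0.0007 0.0003] q1,q7 [-0.33  1.14] F [ 0.1  0.4 -1.2] open 0.343
599.5,214.3,28,103 [ 0.16 -0.04  0.42] spin 0.1
```

Emit:
{"op": "servo_tool", "data": {
  "commands": [
    {"jaw": 2, "translation": [0.1, 0, 0.3], "spin": 0},
    {"jaw": 2, "translation": [0.1, 0, 0.4], "spin": 0},
    {"jaw": 2, "translation": [0.1, 0, 0.4], "spin": 0},
    {"jaw": 2, "translation": [0.1, 0, 0.4], "spin": 0},
    {"jaw": 5.5, "translation": [0.1, 0, 0.4], "spin": 0},
    {"jaw": 5.5, "translation": [0.1, 0, 0.4], "spin": 0},
    {"jaw": 5.5, "translation": [0.1, 0, 0.4], "spin": 0},
    {"jaw": 5.5, "translation": [0.1, 0, -4], "spin": 0},
    {"jaw": 5.5, "translation": [0.1, 0, -9], "spin": 0},
    {"jaw": 5.5, "translation": [0.1, 0, -13], "spin": 0}
  ]
}}

```text
time: 23.42
position: [0.5999, 0.2147, 0.1633]
ee_rot: [-0.359, 3.12, 0.0]
ft_force: [0.4, 0.9, 0.0]
opening: 0.642
```

```bash
python3 mv.py 460,-127,155,59.8
```

```text
t23.43 [599.9 214.7 163.3] yaw 103.1 tilt [0.0006 0.0003] q1,q7 [-0.28  1.19] F [0.4 0.9 0. ] open 0.642
460,-127,155,59.8 [ 21.38 -30.1    0.81] spin 43.3
```

Emit:
{"op": "servo_tool", "data": {
  "commands": [
    {"jaw": 5.5, "translation": [21.4, -30.1, 0.8], "spin": 43},
    {"jaw": 5.5, "translation": [21.4, -30.1, 0.8], "spin": 43},
    {"jaw": 5.5, "translation": [21.4, -30.1, 0.8], "spin": 43},
    {"jaw": 5.5, "translation": [21.4, -30.1, 0.8], "spin": 43},
    {"jaw": 5.5, "translation": [21.4, -30.1, 0.8], "spin": 43},
    {"jaw": 5.5, "translation": [21.4, -30.1, 0.8], "spin": 43},
    {"jaw": 5.5, "translation": [21.4, -30.1, 0.8], "spin": 43},
    {"jaw": 5.5, "translation": [21.4, -30.1, 0.8], "spin": 43},
    {"jaw": 5.5, "translation": [21.4, -30.1, 0.8], "spin": 43},
    {"jaw": 5.5, "translation": [21.4, -30.1, 0.8], "spin": 43}
  ]
}}

```text
time: 24.68
position: [0.4602, -0.1258, 0.1536]
ee_rot: [0.806, 3.036, 0.0]
ft_force: [0.1, -0.6, -0.4]
opening: 0.644
```

```bash
python3 mv.py 460,-127,16,60;python3 - <<'E'
from h import *
p,d=cams.capture("wrist");cv2.imwrite("pics/w5.png",p[:,:,::-1])
E
```

```text
t24.68 [ 460.2 -125.8  153.6] yaw 60.3 tilt [0.0002 0.0002] q1,q7 [0.18 1.15] F [ 0.1 -0.6 -0.4] open 0.644
460,-127,16,60 [-0.04 -0.11 13.76] spin 0.3
```

View pics/w5.png

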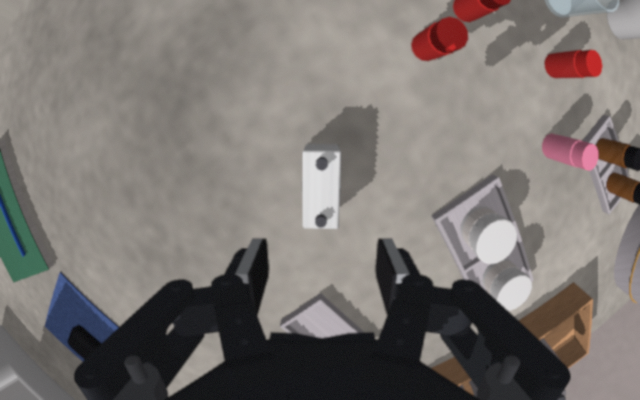

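The cell lies square between the jaws, centred at (321,191). Both vials stand in their tray at the right edge.

Emit:
{"op": "servo_tool", "data": {
  "commands": [
    {"jaw": 5.5, "translation": [0, -0.1, 5], "spin": 0},
    {"jaw": 5.5, "translation": [0, -0.1, 9], "spin": 0},
    {"jaw": 5.5, "translation": [0, -0.1, 12], "spin": 0},
    {"jaw": 5.5, "translation": [0, -0.1, 13.7], "spin": 0},
    {"jaw": 5.5, "translation": [0, -0.1, 13.7], "spin": 0},
    {"jaw": 2, "translation": [0, -0.1, 13.7], "spin": 0},
    {"jaw": 2, "translation": [0, -0.1, 13.7], "spin": 0},
    {"jaw": 2, "translation": [0, -0.1, 13.7], "spin": 0},
    {"jaw": 2, "translation": [0, -0.1, 13.7], "spin": 0},
    {"jaw": 2, "translation": [0, -0.1, 13.7], "spin": 0}
  ],
  "force": 60
}}

```text
time: 25.98
position: [0.4596, -0.1278, 0.0175]
ee_rot: [0.809, 3.034, 0.0]
ft_force: [-0.9, 1.3, 8.9]
opening: 0.363
```

```bash
python3 mv.py 632.5,-215,110,100.8 632.5,-215,40,100.8
```

```text
t25.98 [ 459.6 -127.8   17.5] yaw 60.1 tilt [ 0.0016 -0.0001] q1,q7 [0.16 1.13] F [-0.9  1.3  8.9] open 0.363
632.5,-215,110,100.8 [-19.35   1.06  -9.22] spin -40.7
632.5,-215,40,100.8 [-19.34   1.05  -2.22] spin -40.7
```

Emit:
{"op": "servo_tool", "data": {
  "commands": [
    {"jaw": 2, "translation": [0, 0, -5], "spin": 0},
    {"jaw": 2, "translation": [0, 0, -9.2], "spin": 0},
    {"jaw": 2, "translation": [-19.3, 1.1, -9.2], "spin": -41},
    {"jaw": 2, "translation": [-19.3, 1.1, -9.2], "spin": -41},
    {"jaw": 2, "translation": [-19.3, 1.1, -9.2], "spin": -41},
    {"jaw": 2, "translation": [-19.3, 1.1, -9.2], "spin": -41},
    {"jaw": 2, "translation": [-19.3, 1.1, -9.2], "spin": -41},
    {"jaw": 2, "translation": [-19.3, 1.1, -9.2], "spin": -41},
    {"jaw": 2, "translation": [-19.3, 1.1, -5], "spin": -41},
    {"jaw": 2, "translation": [-19.3, 1.1, -5], "spin": -41}
  ]
}}

```text
time: 27.22
position: [0.6294, -0.2134, 0.0646]
ee_rot: [0.303, -3.122, -0.002]
ft_force: [0.9, -0.0, -3.2]
opening: 0.365
```

```bash
python3 mv.py 632.5,-215,35,100.8; python3 - <<'E'
from h import *
p,d=cams.capture("scene");cv2.imwrite("pics/s6.png",cv2.resize(p[170:280,150:300,::-1],None,fx=5,fy=5))
E
```

```text
t27.23 [ 629.4 -213.4   64.6] yaw 101.1 tilt [-0.0054  0.001 ] q1,q7 [0.4  1.73] F [ 0.9 -0.  -3.2] open 0.365
632.5,-215,35,100.8 [-0.29 -0.22  2.96] spin 0.3
```

View pics/s6.png

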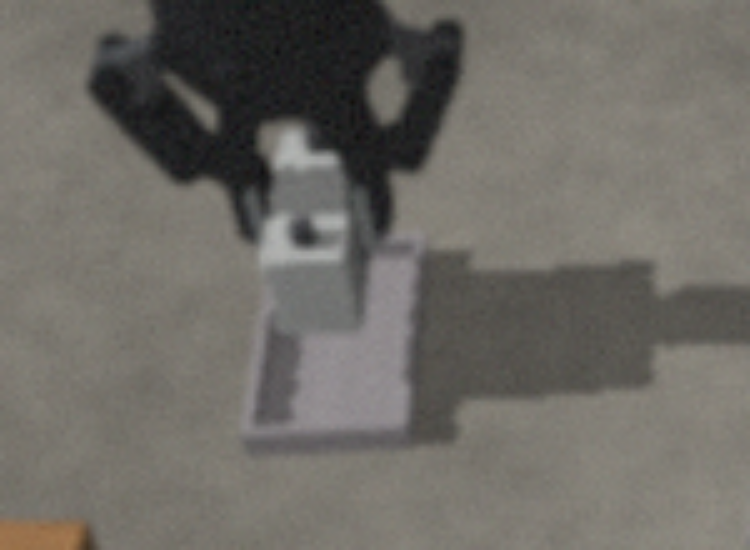

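The cell hangs level over its tray, along the tray's length. Lower it in small steps.

Emit:
{"op": "servo_tool", "data": {
  "commands": [
    {"jaw": 2, "translation": [-0.2, -0.1, 2], "spin": 0},
    {"jaw": 2, "translation": [-0.2, -0.1, 3.2], "spin": 0},
    {"jaw": 2, "translation": [-0.2, -0.1, 3.8], "spin": 0},
    {"jaw": 2, "translation": [-0.2, -0.1, 4.0], "spin": 0},
    {"jaw": 2, "translation": [-0.2, -0.1, 4.0], "spin": 0}
  ]
}}

```text
time: 27.9
position: [0.6343, -0.2152, 0.0267]
ee_rot: [-0.304, 3.127, -0.0]
ft_force: [0.1, -0.1, -1.2]
opening: 0.362
```

```bash
python3 mv.py 632.5,-215,21,100.8
```

```text
t27.90 [ 634.3 -215.2   26.7] yaw 101.1 tilt [ 0.0001 -0.    ] q1,q7 [0.39 1.71] F [ 0.1 -0.1 -1.2] open 0.362
632.5,-215,21,100.8 [0.17 0.05 0.57] spin 0.3
```

Emit:
{"op": "servo_tool", "data": {
  "commands": [
    {"jaw": 2, "translation": [0.1, 0, 0.3], "spin": 0},
    {"jaw": 2, "translation": [0.1, 0, 0.5], "spin": 0},
    {"jaw": 2, "translation": [0.1, 0, 0.6], "spin": 0},
    {"jaw": 2, "translation": [0.1, 0, 0.6], "spin": 0},
    {"jaw": 5, "translation": [0.1, 0, 0.6], "spin": 0},
    {"jaw": 5, "translation": [0.1, 0, 0.6], "spin": 0},
    {"jaw": 5, "translation": [0.1, 0, 0.6], "spin": 0},
    {"jaw": 5, "translation": [0.1, 0, -4], "spin": 0},
    {"jaw": 5, "translation": [0.1, 0, -9], "spin": 0},
    {"jaw": 5, "translation": [0.1, 0, -13], "spin": 0}
  ]
}}

```text
time: 29.15
position: [0.6335, -0.2153, 0.1585]
ee_rot: [-0.304, 3.126, -0.0]
ft_force: [0.5, -0.3, 0.2]
opening: 0.584
```

Emit:
{"op": "servo_tool", "data": {
  "commands": [
    {"jaw": 5, "translation": [8, -15, -5], "spin": 0},
    {"jaw": 5, "translation": [8, -15, -5], "spin": 0},
    {"jaw": 5, "translation": [8, -15, -5], "spin": 0},
    {"jaw": 5, "translation": [8, -15, -5], "spin": 0},
    {"jaw": 5, "translation": [8, -15, -5], "spin": 0},
    {"jaw": 5, "translation": [8, -15, -5], "spin": 0}
  ]
}}

```text
time: 29.9
position: [0.5843, -0.376, 0.2062]
ee_rot: [0.308, -3.126, -0.002]
ft_force: [1.4, 0.2, 0.2]
opening: 0.585
```

```bash
python3 - <<'E'
from h import *
for n in ("scene","side"):
    p,d=cams.capture(n);cv2.imwrite(f"pics/{n}9.png",p[:,:,::-1]);np.savez(f"{n}9.npz",p=p,d=d)
P,C=load("9")
for k,(x,y,h) in {"jar far":(.671,.005,.05),"jar near":(.591,0,.05),"vial far":(.658,.228,.074),"vial near":(.5995,.214,.074),"cell":(.6325,-.215,.048),"beaker":(.4,.226,.08),"bottle":(.459,.34,.11)}.items():
    for p in P:
        q=p[np.hypot(p[:,0]-x,p[:,1]-y)<.045];q=q[abs(q[:,2]-h)<.006]
        if len(q)>5:
            if k=="cell":
                q=q[q[:,2]<.051];print(cv2.minAreaRect((q[:,:2]*1000).astype(np.float32)))
            (cx,cy),r=cv2.minEnclosingCircle((q[:,:2]*1000).astype(np.float32));print(k,round(cx),round(cy),"r%.1f"%r,len(q),"z%.1f+-%.1f"%(np.median(q[:,2])*1000,q[:,2].std()*1000))
E
```

```text
jar far 673 5 r25.6 470 z49.6+-1.5
jar far 672 4 r25.3 235 z48.6+-1.5
jar near 591 0 r25.9 388 z49.5+-1.6
jar near 591 0 r25.7 257 z48.9+-1.4
vial far 659 227 r15.3 172 z73.6+-1.7
vial far 658 229 r14.8 61 z72.5+-1.5
vial near 600 214 r14.7 148 z73.9+-1.8
vial near 598 215 r14.9 66 z72.5+-1.6
((633.6419677734375, -215.42774963378906), (71.28466796875, 32.45921325683594), 10.78492546081543)
cell 633 -214 r37.6 421 z47.5+-1.5
((632.2311401367188, -215.0748291015625), (72.61238098144531, 32.27460861206055), 10.610891342163086)
cell 632 -214 r37.9 369 z46.9+-1.5
beaker 403 228 r31.2 167 z78.5+-2.2
beaker 403 227 r30.9 121 z77.4+-1.8
bottle 458 340 r15.7 125 z109.9+-1.9
bottle 459 341 r15.5 70 z108.3+-1.5
```

View pics/scene9.png

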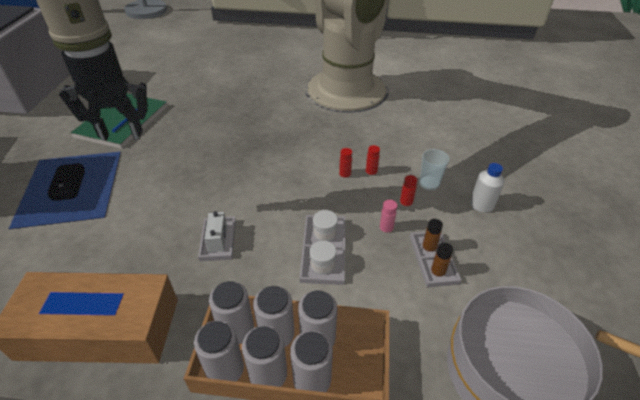

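View pics/side9.png

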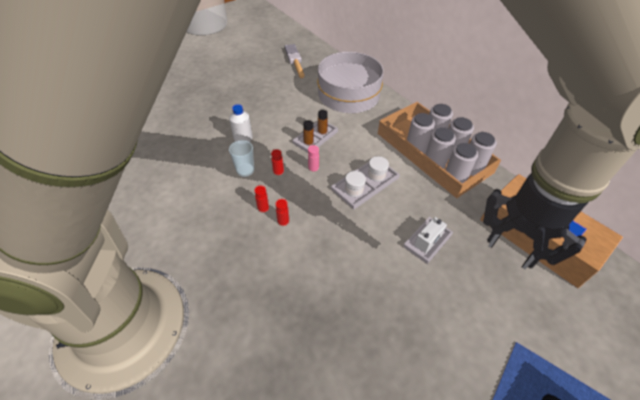

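In both views all five items stand in their own trays. The beaker at (433,168) and the bottle at (488,188) sit at the same pixels as before, so I'm handing in.

```bash
python3 -c "
from bench import bot
print(bot.job_done())"
```

```text
the job is handed in; nothing more can be done
None
```

All five items are in their own trays, and I handed the job in at about 30 s of the 128 s allowed. I placed them in the order given: both jars, both amber vials, then the measuring cell.

Final checks from the two fixed cameras:
- **Jars:** both are upright, within about 2 mm of their bay centres. Their tops are at 49–50 mm, as expected when resting on the tray floor.
- **Vials:** both are upright, within about 2 mm of their bay centres. Their tops are at 72.5–74 mm, which fits the expected 74 mm to within the camera error.
- **Cell:** it is centred in its tray to within about 1.5 mm and aligned with the tray's length to within 0.5°. Its top is at 47–47.5 mm, against 48 mm expected.
- **Beaker and wash bottle:** both are still standing where they were. The beaker's measured centre reads 2–3 mm away from the first measurement. The first measurement used only part of the glass rim, and the beaker's pixels look unchanged, so I take this as measuring error.
- **Forces:** the highest wrist force in the readings I took was about 10 N, while the jaws closed on a jar; the arm is clear of everything.

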